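# Seat a drill chuck in its spindle taper and tap it home

## Robot

A 7-joint arm with a two-finger parallel gripper is mounted at the origin on a cart in front of the work surface, level with it; the furniture and walls round the work are solid. World frame = base frame: x ahead of the robot, y to its left, z up, the work surface at z = 0. Lengths are in m, angles in rad, forces in N, time in s.
With the tool pointing down it reaches from about 0.4 to 0.85 m from the base axis. Payload 10.4 kg.
Tool frame: the origin (TCP) lies on the centre line of the jaws, within the pads' length; the fingertips stand 8 mm ahead of it and the grasp point (between the pads) lies 11 mm behind it (r.finger_overhang is the distance from the TCP to the fingertips, in m); z points along the fingers, y is the line along which they close (so a half turn about z gives the same grasp; the last joint's range is limited). The gripper opens to 87 mm and grips with 3 to 60 N. Pads are 19 mm wide; open, the fingers measure 117 mm over their backs; the gripper's body (75 mm by 190 mm) begins 51 mm behind the grasp point.
Start: joints at [1.223, 0.332, -0.065, 1.46, 0.022, 1.35, -0.088], TCP at [0.199, -0.592, 0.231] pointing down, gripper open.
Joint ranges: [-2.6, 2.6], [-0.5, 2.12], [-1.47, 1.34], [0.16, 2.42], [-1.27, 4.41], [0.06, 2.06], [-2.6, 2.6]. Speed limits (rad/s): [2.22, 2.22, 2.79, 2.79, 3.14, 3.14, 3.14].

## Interface

Orientations are given as a unit quaternion [x, y, z, w].
In Python, from bench import r, vision gives the robot as it stands.
- The arm moves only by the tool drive_tool, never from a script. Its argument "series" is a list of rows, each a list of 2 entries, a list of its own where there are three numbers: the shift along the world's x, y, z in cm, then the turn about the world's z in degrees. A call has exactly 10 rows; each row shifts and turns the commanded pose from where the row before left it; what a row does not reach is not made up. A row lasts 1/8 s, in which the tool goes at most 62.5 mm and 10.7 degrees, less where a joint would pass 70% of its speed; a pose out of reach is approached as far as the arm can. A call with a gripper value outside its range is refused whole. "hand" is the closure, from 0 (fully open) to 1 (shut), set as the call begins (left out, the last holds). The fingers move at their own pace and stop on an object; "newtons" is the grip in N (left out, the last holds). Time passes only in rows, so rows that do not move let the fingers close, or fill a call up. It gives the time, the measured TCP pose, the force, the opening and the grip force at its end, in the units of the state.
- r.read_state(): the state, without advancing time (a new reading comes with each control period).
- vision.camera(name): name is "scene" or "top" or "wrist"; returns a dict with "color" (420x560x3 uint8, red, green, blue), "intrinsics" (3x3 intrinsics, pixels), "R" (3x3) and "t" (3): a world point X has camera coordinates R X + t; the wrist camera has in their place "mount" (4x4, takes a point from camera to tool coordinates, whose origin is the TCP and whose axes are the flange's). Camera axes: x right, y down, z forward; pixel columns grow to the right and rows downward; lengths in m; the calibration is good to about 2 mm. A picture is of the moment at which its call begins: read the wrist's pose just before it. There is no depth.
- r.close_job(): hands the job in; it is judged then, once.
The state is a dict: "time": time; "joint_positions": joint angles; "joint_vel": joint speeds; "joint_torque": joint torques, N m; "ee_pos": TCP position; "eef_rot": TCP orientation; "ft_force": force on the tool from outside, world axes, zero at the start; "torque": the same for the moment, N m; "width": finger opening in m; "grip_force": force on a finger pad.
Only numpy, scipy, OpenCV 4.12 (cv2) and the standard library are available. Lean on these libraries where they do the work, as an engineer would, in place of code of your own. Each camera call takes 0.05 s, during which the arm holds its last target. There are 200 camera calls.

## Task

Take the drill chuck out of the wooden rack, stand its taper shank in the bore of the drill spindle that stands mouth up on the bench, and let go of it. Then pick up the thick block of wood and drive the chuck home with several light taps of the block on its nose, until it hardly sinks any more and is locked; no hard blows, and do not jam it by overdriving. Lay the block back flat on the bench and leave the pointed lathe centre, the tape measure and the tape roll where they are.

Things in the scene. Friction and masses are not known exactly. Their poses are not given: they have to be found in the camera images.
- chuck: dark steel drill chuck on a bright taper shank, 0.3 kg, standing shank down in one hole of the wooden rack, its shoulder on the rack's top. Origin on its axis at the shoulder between chuck and shank; z up, towards the nose. Round body 37 mm across from 3 to 44 mm above the origin: grip it here. The shank below is a smooth cone 50 mm long, 20 mm wide at the shoulder, 11 mm at the tip.
- chuck_nose (a point): centre of the chuck's flat nose, 24 mm across, on the axis 60 mm above the shoulder: tap here.
- rack: fixed block of pale wood, 75 x 170 x 66 mm (x, y, z), with two loose vertical 27 mm holes 56 mm deep, 90 mm apart along its y axis at y = -45 and +45 mm; the chuck stands in one and the lathe centre in the other, either way round. Origin at the centre of its underside.
- centre: bright steel lathe centre: a collar 32 mm across under a short cone that ends in a point, 44 mm above the rack, standing in the rack's other hole, a bystander. Origin on its axis at the rack's top.
- spindle: fixed drill spindle of grey cast metal, standing mouth up: foot 104 mm wide, stem 48, height 82. Origin under its centre. The taper bore is springy: a slow steady push springs back and does not lock; light taps do: block coming down at 30 to 40 mm/s, halted when 12 to 15 N is felt, lifted off, again. Each drives it less (1 to 0.2 mm); after 3 to 5 it is locked: stop. Blows at 100 mm/s jam it.
- spindle_mouth (a point): centre of the spindle's open mouth at its top face, 82 mm above the bench; z up. The mouth is 27 mm wide. The taper bore begins 1 to 8 mm below it (this differs and is not measured), 17 mm wide there and narrowing like the shank: the shank enters freely for some 30 mm and rests loosely with the chuck's shoulder 5 to 14 mm above the mouth.
- tap_block: thick block of brown sawn wood, 50 x 220 x 45 mm (x, y, z), 0.27 kg, lying flat on the bench with its long side pointing roughly away from the robot. Origin at the centre of its underside. Gripped across its 50 mm width at mid length, with the fingertips at least 10 mm above its underside, its underside can be brought down on the chuck's nose.
- tape_measure: yellow and black tape measure, 34 x 97 x 68 mm, a bystander. Origin under its centre.
- tape_roll: roll of pale masking tape lying flat, 96 mm across, 25 mm high, a bystander. Origin under its centre.
There are look-alikes about, which are no part of the job. Leave any yellow look-alike of the tap_block alone.

How it is judged:
On the way, in this order (a step that is already met when the one before it is completed fails the run):
1. the chuck stands in the spindle's bore, let go (horizontal distance between chuck and spindle_mouth below 0.004 m and z of chuck in the frame of spindle_mouth below 0.018 m and angle between chuck's own z axis and vertical below 0.08 rad and contact force between the fingers and chuck below 0.1 N), for 0.2 s.
2. the wooden block is tapped on the chuck with at least 10 N, the fingers off the chuck (contact force between tap_block and chuck above 10 N and contact force between the fingers and chuck below 0.1 N).
At the end, for the whole second after the job is handed in: The chuck stands upright in the spindle's bore, within 4 mm of its axis, shoulder under 16 mm above the mouth, and locked: the bore still grips it with over 45 N after release (loose: about 14 N; only taps bring more). The block lies flat and still on the bench, off the chuck (contact force between chuck and spindle above 45 N and horizontal distance between chuck and spindle_mouth below 0.004 m and z of chuck in the frame of spindle_mouth below 0.016 m and angle between chuck's own z axis and vertical below 0.06 rad and contact force between tap_block and chuck below 0.1 N and height (world z) of tap_block below 0.006 m and angle between tap_block's own z axis and vertical below 0.1 rad and linear speed of tap_block below 0.02 m/s); the robot touches nothing.
It fails at once if the block strikes the chuck with more than 110 N (light taps peak at 30 to 75 N) (contact force between tap_block and chuck above 110 N).
It fails at once if the chuck is jammed: the bore grips it with more than 250 N in all (light taps leave 50 to 150 N) (contact force between chuck and spindle above 250 N).
It fails at once if the lathe centre is moved more than 20 mm (distance of centre from where it was at the start of the episode above 0.02 m).
It fails at once if the tape measure is moved more than 30 mm (distance of tape_measure from where it was at the start of the episode above 0.03 m).
It fails at once if the tape roll is moved more than 30 mm (distance of tape_roll from where it was at the start of the episode above 0.03 m).
It also fails if it takes over 72 s, if anything falls off the work surface, if the arm or the gripper's body presses on something with over 40 N, if the wrist force passes 120 N, or if a joint passes its speed limit or range.

## Working session

There is one attempt and no reset: what is moved stays moved. The work goes in short steps, Python scripts to look and compute and a tool call to move; the robot and the scene stay as the last step left them, time stands still between calls to the robot, and variables do not carry over. Pictures are saved under pics/ and viewed, at most 10 in all, crops included, and the job is handed in when it is done.

Besides the shell and the picture viewer there is one more tool, called after "Emit:" as name([rows], argument=value, ...), one row to a line, values as JSON. drive_tool: Moves the arm, as the interface text tells. Its arguments: {"type":"object","properties":{"series":{"type":"array"},"hand":{"type":"number"},"newtons":{"type":"number"}},"required":["series"]}

```bash
mkdir -p pics; cat > h.py <<'E'
import numpy as np, cv2
from bench import r, vision
from scipy.spatial.transform import Rotation as Ro
def save(n,c): cv2.imwrite('pics/'+n, cv2.cvtColor(c['color'],cv2.COLOR_RGB2BGR))
def ray(c,uv,z,st=None):
    K=np.array(c['intrinsics']); d=np.linalg.inv(K)@[uv[0],uv[1],1.]
    if 'R' in c: R=np.array(c['R']);o=-R.T@np.array(c['t']);d=R.T@d
    else:
        M=np.array(c['mount']);q=Ro.from_quat(st['eef_rot']).as_matrix()
        o=q@M[:3,3]+st['ee_pos'];d=q@M[:3,:3]@d
    return o+d*(z-o[2])/d[2]
def proj(c,X,st=None):
    K=np.array(c['intrinsics']);X=np.array(X,float)
    if 'R' in c: p=np.array(c['R'])@X+c['t']
    else:
        M=np.array(c['mount']);q=Ro.from_quat(st['eef_rot']).as_matrix()
        p=M[:3,:3].T@(q.T@(X-st['ee_pos'])-M[:3,3])
    p=K@p; return p[:2]/p[2]
E
python3 - <<'E'
from h import *
s=r.read_state();print(s)
for n in('scene','top'):
    c=vision.camera(n);save(n+'0.png',c);print(n,c['intrinsics'],c['R'],c['t'])
E
```

```text
{'time': 0.0, 'joint_positions': array([ 1.22337792,  0.33285823, -0.06470065,  1.46089444,  0.02156759,
        1.3498669 , -0.08850297]), 'joint_vel': array([-0.00067774,  0.00013308, -0.00271981, -0.00037275, -0.00095384,
        0.00106181, -0.00134156]), 'joint_torque': array([-3.37550646e-04, -6.23267984e+01,  2.46871094e-02, -3.89908898e+01,
       -6.13256078e-02,  3.97523947e-02,  1.44970541e-04]), 'ee_pos': array([ 0.19935785, -0.59198826,  0.2297848 ]), 'eef_rot': array([ 9.86839519e-01,  1.61701329e-01, -1.21307404e-04, -6.55501140e-04]), 'ft_force': array([ 0.02120434, -0.79373854, -0.68119425]), 'torque': array([0.0232677 , 0.02304036, 0.01087036]), 'grip_force': 0.0, 'width': 0.08685779012391227}
scene [[472.10975733   0.         275.51400425]
 [  0.         472.10975733 208.38560955]
 [  0.           0.           1.        ]] [[-0.85850849 -0.51274956  0.00714569]
 [-0.35397968  0.5824791  -0.73172159]
 [ 0.3710277  -0.63071862 -0.68156618]] [0.36202633 0.40366149 1.73139993]
top [[386.27508392   0.         279.94282371]
 [  0.         386.27508392 200.10212784]
 [  0.           0.           1.        ]] [[-1.26693720e-01 -9.91941664e-01  6.60484224e-04]
 [-9.71767565e-01  1.23983363e-01 -2.00738449e-01]
 [ 1.99038942e-01 -2.60741380e-02 -9.79644649e-01]] [-0.13718429  0.57536178  1.53529524]
```

```bash
ls . pics
```

```text
.:
h.py
pics

pics:
scene0.png
top0.png
```

View pics/scene0.png

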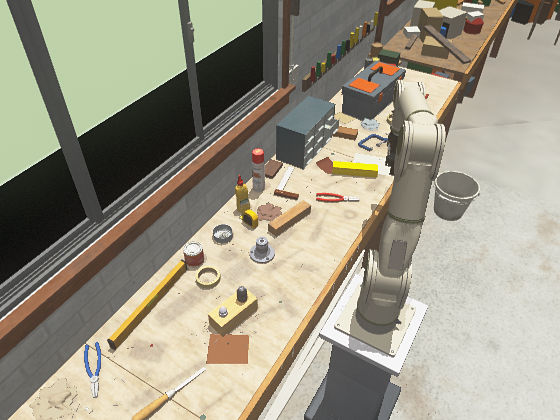

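View pics/top0.png

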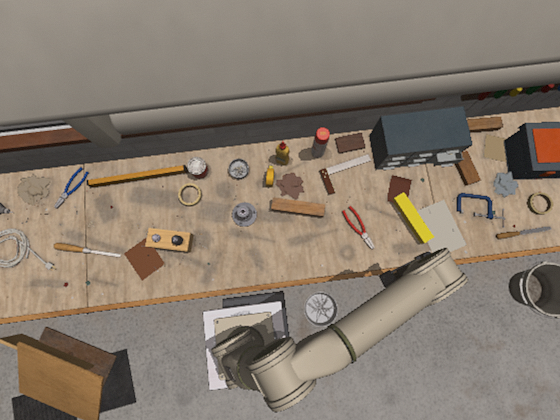

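Top view: the rack is at (169,240) with the bright centre at (156,239) and the dark chuck at (177,240). The spindle is at (243,213), the tape roll at (190,194) and the tape measure at (270,176). There are three tap_block candidates: brown (297,208), the yellow one (412,217), which is excluded, and the smaller brown pieces (468,168) and (350,143). I'll measure them and check an enlarged crop.

```bash
python3 - <<'E'
from h import *
c=vision.camera('top');s=vision.camera('scene')
for n,uv,z in [('chuck',(177,238),.126),('centre',(156,238),.1),('mouth',(243,212),.082),('blk L',(271,205),.045),('blk R',(324,209),.045),('rackL',(147,240),.066),('rackR',(191,240),.066),('roll',(190,194),.025),('tm',(270,176),.068),('yelA',(397,197),.045),('yelB',(428,240),.045),('br1',(461,155),.02),('br2',(478,183),.02)]:
    X=ray(c,uv,z);print(n,X.round(3),'scene',proj(s,X).round())
a=cv2.cvtColor(c['color'],cv2.COLOR_RGB2BGR)[150:270,130:340]
b=cv2.cvtColor(s['color'],cv2.COLOR_RGB2BGR)[180:340,170:380]
a=cv2.resize(a,None,fx=3.6,fy=3.6,interpolation=3)[:, :756];b=cv2.resize(b,(380,290),interpolation=3)
cv2.imwrite('pics/c1.png',a); 
E
```

```text
chuck [0.442 0.207 0.126] scene [241. 286.]
centre [0.456 0.295 0.1  ] scene [224. 306.]
mouth [ 0.519 -0.054  0.082] scene [262. 240.]
blk L [ 0.54  -0.17   0.045] scene [272. 227.]
blk R [ 0.496 -0.386  0.045] scene [305. 202.]
rackL [0.457 0.342 0.066] scene [216. 321.]
rackR [0.435 0.167 0.066] scene [249. 289.]
roll [0.634 0.164 0.025] scene [207. 274.]
tm [ 0.658 -0.181  0.068] scene [250. 212.]
yelA [ 0.507 -0.695  0.045] scene [333. 165.]
yelB [ 0.315 -0.787  0.045] scene [377. 168.]
br1 [ 0.66  -1.013  0.02 ] scene [333. 129.]
br2 [ 0.528 -1.058  0.02 ] scene [358. 133.]
```

View pics/c1.png

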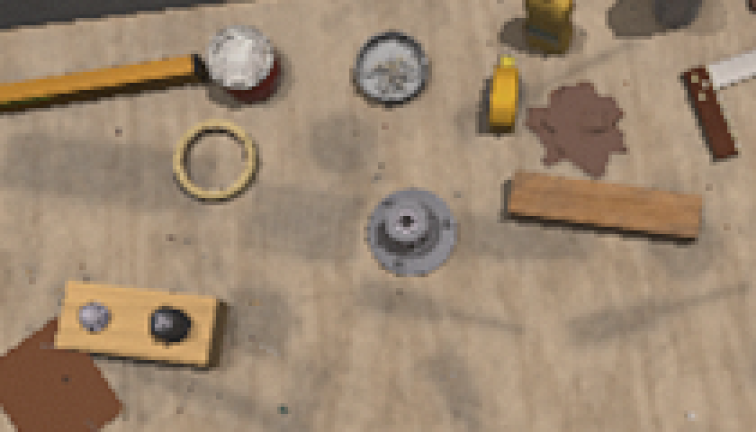

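The crop confirms that the brown block is 0.22 m long and 45 mm high, so it is the tap_block. The dark chuck is in the rack's right-hand hole. I'm moving above the chuck now.

Emit:
drive_tool([
  [[2.7,3.5,0],3.2],
  [[2.7,3.5,0],3.2],
  [[2.7,3.5,0],3.2],
  [[2.7,3.5,0],3.2],
  [[2.7,3.5,0],3.2],
  [[2.7,3.5,0],3.2],
  [[2.7,3.5,0],3.2],
  [[2.7,3.5,0],3.2],
  [[2.7,3.5,0],3.2],
  [[2.7,3.5,0],3.2],
], hand=0, newtons=30)

```text
time: 1.45
ee_pos: [0.4701, -0.2411, 0.2306]
eef_rot: [0.904, 0.428, 0.0, 0.0]
ft_force: [0.2, -1.6, -0.6]
width: 0.0869
grip_force: 0.0
```

Emit:
drive_tool([
  [[-0.3,5,0],3.2],
  [[-0.3,5,0],3.2],
  [[-0.3,5,0],3.2],
  [[-0.3,5,0],3.2],
  [[-0.3,5,0],3.2],
  [[-0.3,5,0],3.2],
  [[-0.3,5,0],3.2],
  [[-0.3,5,0],3.2],
  [[-0.3,5,0],3.2],
  [[0,0,0],3.2],
])

```text
time: 2.7
ee_pos: [0.4411, 0.2118, 0.2308]
eef_rot: [0.748, 0.663, 0.001, -0.001]
ft_force: [-0.1, -0.7, 0.4]
width: 0.0872
grip_force: 0.0
```

```bash
cat > look.py <<'E'
import sys
from h import *
s=r.read_state();c=vision.camera('wrist')
im=cv2.cvtColor(c['color'],cv2.COLOR_RGB2BGR)
print(s['ee_pos'].round(4),s['eef_rot'].round(3),s['ft_force'].round(1),s['width'])
cv2.imwrite('pics/'+sys.argv[1],im)
import pickle;pickle.dump((s,c),open('last.pkl','wb'))
for p in sys.argv[2:]:
    X=[float(v) for v in p.split(',')];print(p,proj(c,X,s).round(1))
E
python3 look.py w1.png .442,.207,.126 .456,.295,.11 .442,.207,.066
```

```text
[0.4411 0.2118 0.2308] [ 0.748  0.663  0.001 -0.001] [-0.1 -0.7  0.4] 0.08717304166992851
.442,.207,.126 [284.  220.9]
.456,.295,.11 [288.3 106.8]
.442,.207,.066 [283.7 203.6]
```

View pics/w1.png

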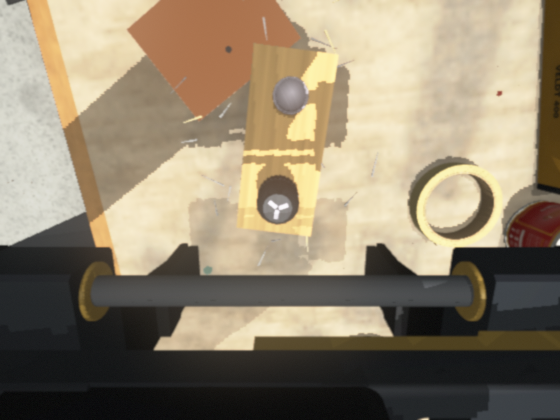

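The wrist view shows the chuck's nose centred at about (278,207) and the centre at (290,95).

```bash
python3 - <<'E'
from h import *
import pickle;s,c=pickle.load(open('last.pkl','rb'))
X=ray(c,(278,207.5),.126,s);print('nose',X)
for p in[(255,44),(338,53),(238,229),(311,236)]:print(ray(c,p,.066,s).round(4))
# fit expected nose size
print(12/np.linalg.norm(X-(np.array(s['ee_pos']))), np.linalg.norm(proj(c,X+[.012,0,0],s)-proj(c,X,s)))
print(proj(c,X-[0,0,.06],s))
t=vision.camera('top');q=vision.camera('scene')
save('s2.png',q);save('t2.png',t)
print(ray(t,(175.8,239.3),.126))
E
```

```text
nose [0.43856303 0.21869942 0.126     ]
[0.4341 0.3524 0.066 ]
[0.5055 0.3365 0.066 ]
[0.3933 0.1865 0.066 ]
[0.4654 0.1703 0.066 ]
114.2749593792673 14.966959951664109
[278.76237487 192.48116921]
[0.43713551 0.21184092 0.126     ]
```

Emit:
drive_tool([
  [[-0.25,0.65,0],0],
  [[0,0,-2],0],
  [[0,0,-2],0],
  [[0,0,-2],0],
  [[0,0,-2],0],
  [[0,0,-2],0],
  [[0,0,-2],0],
  [[0,0,-1.8],0],
  [[0,0,-1],0],
  [[0,0,0],0],
])

```text
time: 4.1
ee_pos: [0.4397, 0.2141, 0.0822]
eef_rot: [0.751, 0.66, -0.0, -0.0]
ft_force: [-0.0, 0.1, 0.3]
width: 0.0872
grip_force: 0.0
```

Emit:
drive_tool([
  [[0,0,0],0],
  [[0,0,0],0],
  [[0,0,0],0],
  [[0,0,0],0],
  [[0,0,0],0],
  [[0,0,0],0],
  [[0,0,0],0],
  [[0,0,0],0],
  [[0,0,0],0],
  [[0,0,0],0],
], hand=1, newtons=40)

```text
time: 5.35
ee_pos: [0.4397, 0.2142, 0.0825]
eef_rot: [0.751, 0.66, -0.0, -0.0]
ft_force: [-3.5, -0.4, 2.8]
width: 0.036
grip_force: 40.0
```

Emit:
drive_tool([
  [[0,0,1],0],
  [[0,0,1.5],0],
  [[0,0,1.5],0],
  [[0,0,1.5],0],
  [[0,0,1.5],0],
  [[0,0,1.5],0],
  [[0,0,1.5],0],
  [[0,0,1.5],0],
  [[0,0,0.5],0],
  [[0,0,0],0],
])

```text
time: 6.6
ee_pos: [0.44, 0.2141, 0.2027]
eef_rot: [0.751, 0.66, 0.0, 0.0]
ft_force: [0.3, -0.6, -2.9]
width: 0.0361
grip_force: 40.0
```

Emit:
drive_tool([
  [[0.8,-2,0],0],
  [[0.8,-3.5,0],0],
  [[0.8,-3.5,0],0],
  [[0.8,-3.5,0],0],
  [[0.8,-3.5,0],0],
  [[0.8,-3.5,0],0],
  [[0.8,-3.5,0],0],
  [[0.8,-3.5,0],0],
  [[0.8,-3.5,0],0],
  [[0.6,-1.5,0],0],
])

```text
time: 7.85
ee_pos: [0.5177, -0.103, 0.2016]
eef_rot: [0.752, 0.659, -0.001, -0.001]
ft_force: [-0.4, 0.7, -3.0]
width: 0.0361
grip_force: 40.0
```

```bash
python3 look.py w2.png .519,-.054,.082
```

```text
[ 0.5177 -0.103   0.2016] [ 0.752  0.659 -0.001 -0.001] [-0.4  0.7 -3. ] 0.036109975559512224
.519,-.054,.082 [276.2 152.4]
```

View pics/w2.png

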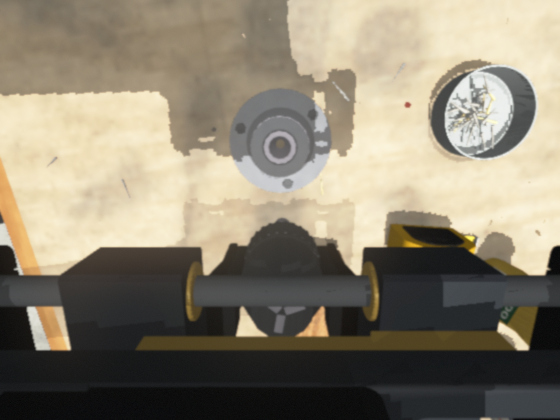

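The spindle mouth is at about (280,146), and the held chuck's nose is around (279,313).

```bash
python3 - <<'E'
from h import *
import pickle;s,c=pickle.load(open('last.pkl','rb'))
for p in[(280,146),(281,148)]:print(ray(c,p,.082,s).round(4))
z=s['ee_pos'][2]+.0435
for p in[(279,306),(279,313),(279,320)]:print('nose',(ray(c,p,z,s)-s['ee_pos']).round(4))
g=cv2.cvtColor(c['color'],cv2.COLOR_RGB2GRAY)
e=cv2.HoughCircles(cv2.medianBlur(g,3)[100:190,230:330],3,1,5,param1=100,param2=15,minRadius=10,maxRadius=60);print(e+np.array([230,100,0]) if e is not None else e)
for d in (-.012,.012):print(proj(c,s['ee_pos']+[0,.004+d,.0435],s))
cv2.imwrite('pics/c3.png',cv2.resize(cv2.cvtColor(c['color'],cv2.COLOR_RGB2BGR)[80:350,180:380],None,fx=2.9,fy=2.2,interpolation=3)) if 0 else cv2.imwrite('pics/c3.png',cv2.resize(cv2.cvtColor(np.clip(c['color'][80:350,180:380]*1.6,0,255).astype(np.uint8),cv2.COLOR_RGB2BGR),None,fx=2.2,fy=2.2,interpolation=3))
E
```

```text
[ 0.5228 -0.0494  0.082 ]
[ 0.5233 -0.0511  0.082 ]
nose [-0.0003  0.0062  0.0435]
nose [-0.0007  0.0033  0.0435]
nose [-0.0011  0.0003  0.0435]
[[[288.5        150.5         38.79999924]
  [279.5        147.5         15.39999962]
  [269.5        145.5         39.09999847]
  [287.5        136.5         42.70000076]
  [272.5        151.5         39.29999924]
  [280.5        140.5         35.5       ]
  [274.5        140.5         23.        ]
  [293.5        151.5         34.70000076]
  [288.5        141.5         20.70000076]
  [262.5        154.5         29.20000076]
  [281.5        154.5         23.        ]
  [289.5        155.5         23.89999962]
  [273.5        135.5         19.39999962]
  [299.5        162.5         22.5       ]
  [276.5        155.5         21.        ]
  [255.5        162.5         18.        ]
  [267.5        151.5         17.70000076]
  [264.5        165.5         23.79999924]
  [280.5        133.5         18.5       ]
  [271.5        156.5         17.70000076]
  [272.5        128.5         12.5       ]
  [311.5        117.5         13.80000019]
  [293.5        131.5         10.89999962]
  [292.5        136.5         14.69999981]
  [305.5        166.5         15.39999962]
  [300.5        124.5         14.39999962]
  [284.5        147.5         10.60000038]
  [269.5        161.5         12.19999981]
  [293.5        159.5         12.10000038]
  [279.5        124.5         11.5       ]]]
[284.76722199 338.62560208]
[276.32120422 282.11623506]
```

View pics/c3.png

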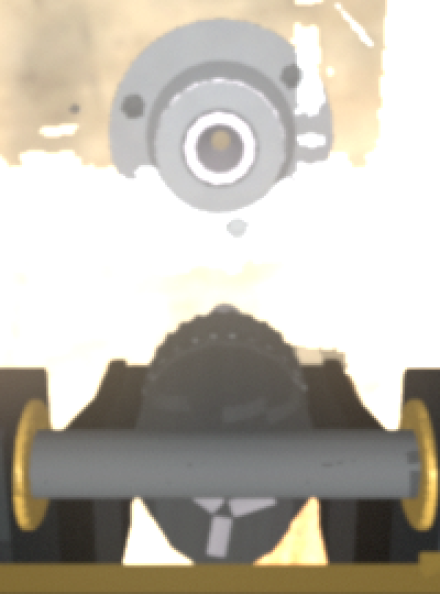

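Emit:
drive_tool([
  [[0.25,2.4,0],0],
  [[0.2,2.4,0],0],
  [[0,0,-1],0],
  [[0,0,-1.5],0],
  [[0,0,-1.5],0],
  [[0,0,-1],0],
  [[0,0,-1],0],
  [[0,0,-1],0],
  [[0,0,-0.6],0],
  [[0,0,0],0],
])

```text
time: 9.15
ee_pos: [0.5223, -0.0529, 0.1262]
eef_rot: [0.751, 0.66, -0.0, -0.0]
ft_force: [-0.5, 0.0, -3.2]
width: 0.0361
grip_force: 40.0
```

Emit:
drive_tool([
  [[0,-0.15,0],0],
  [[0,0,-0.2],0],
  [[0,0,-0.2],0],
  [[0,0,-0.2],0],
  [[0,0,-0.2],0],
  [[0,0,-0.2],0],
  [[0,0,0],0],
  [[0,0,0],0],
  [[0,0,0],0],
  [[0,0,0],0],
])

```text
time: 10.4
ee_pos: [0.5225, -0.0543, 0.1166]
eef_rot: [0.751, 0.66, 0.0, 0.0]
ft_force: [0.1, -0.3, -2.6]
width: 0.0358
grip_force: 40.0
```

Emit:
drive_tool([
  [[0,0,-0.1],0],
  [[0,0,-0.1],0],
  [[0,0,-0.1],0],
  [[0,0,-0.1],0],
  [[0,0,-0.1],0],
  [[0,0,-0.1],0],
  [[0,0,0],0],
  [[0,0,0],0],
  [[0,0,0],0],
  [[0,0,0],0],
])

```text
time: 11.65
ee_pos: [0.5222, -0.0543, 0.1106]
eef_rot: [0.751, 0.66, -0.0, -0.0]
ft_force: [-4.9, 1.1, 3.1]
width: 0.0362
grip_force: 40.0
```

Emit:
drive_tool([
  [[-0.1,0,0],0],
  [[0,0,0],0],
  [[0,0,-0.1],0],
  [[0,0,0],0],
  [[0,0,-0.1],0],
  [[0,0,0],0],
  [[0,0,0],0],
  [[0,0,0],0],
  [[0,0,0],0],
  [[0,0,0],0],
])

```text
time: 12.9
ee_pos: [0.5221, -0.0543, 0.1098]
eef_rot: [0.751, 0.66, 0.0, 0.001]
ft_force: [-4.5, 0.3, 12.5]
width: 0.036
grip_force: 40.0
```

Emit:
drive_tool([
  [[0,0,0],0],
  [[0,0,0],0],
  [[0,0,0],0],
  [[0,0,0],0],
  [[0,0,0],0],
  [[0,0,0.5],0],
  [[0,0,1.5],0],
  [[0,0,2.5],0],
  [[0,0,2.5],0],
  [[0,0,2],0],
], hand=0)

```text
time: 14.15
ee_pos: [0.5219, -0.0542, 0.2009]
eef_rot: [0.751, 0.66, 0.001, 0.001]
ft_force: [0.6, -0.5, -0.9]
width: 0.0869
grip_force: 0.0
```

Emit:
drive_tool([
  [[0,-2,0.5],0],
  [[0,-3,0],0],
  [[0,-3,0],0],
  [[0,-3,0],0],
  [[0,-3,0],0],
  [[0,-3,0],0],
  [[0,-3,0],0],
  [[0,-3,0],0],
  [[0,-1,0],0],
  [[0,0,0],0],
])

```text
time: 15.4
ee_pos: [0.5216, -0.2941, 0.204]
eef_rot: [0.751, 0.66, 0.0, 0.0]
ft_force: [0.4, 0.8, -0.4]
width: 0.0871
grip_force: 0.0
```

```bash
python3 look.py w3.png .523,-.0505,.1525 .517,-.278,.045; python3 - <<'E'
from h import *
import pickle
s,c=pickle.load(open('last.pkl','rb'));a=cv2.imread('pics/w3.png')
t=vision.camera('scene');b=cv2.cvtColor(t['color'],cv2.COLOR_RGB2BGR)[200:270,220:330]
b=cv2.resize(b,(240,153),interpolation=3)
q=cv2.copyMakeBorder(a,0,0,0,240,cv2.BORDER_CONSTANT);q[:153,560:]=b
cv2.imwrite('pics/w3b.png',q)
E
```

```text
[ 0.5216 -0.2941  0.204 ] [0.751 0.66  0.    0.   ] [ 0.4  0.8 -0.4] 0.08708601966166386
.523,-.0505,.1525 [ 217.9 -255.6]
.517,-.278,.045 [275.1 184.3]
```

View pics/w3b.png

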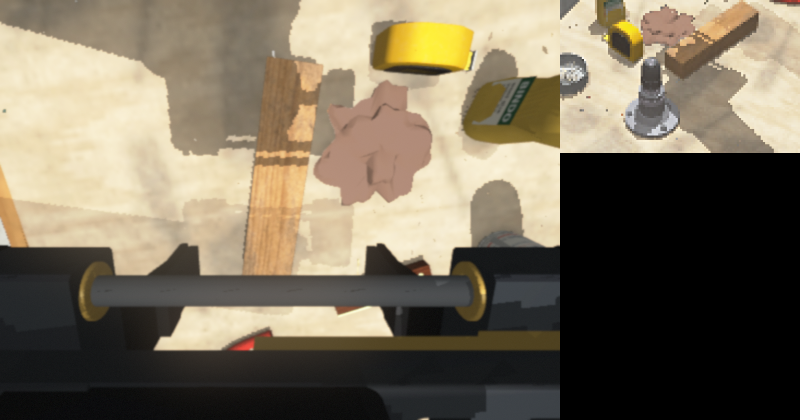

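The chuck stands upright in the spindle. The block's far-end corners are at (268,57) and (324,66), and its sides run down to (244,262) and (297,265).

```bash
python3 - <<'E'
from h import *
import pickle
s,c=pickle.load(open('last.pkl','rb'))
P=[ray(c,p,.045,s) for p in[(268,57),(324,66),(244.5,262),(297,265)]]
for p in P:print(p.round(4))
print('w',np.linalg.norm(P[0]-P[1]))
u=((P[2]-P[0])+(P[3]-P[1]));u/=np.linalg.norm(u);print('ang',np.degrees(np.arctan2(u[1],u[0])))
m=(P[0]+P[1])/2+u*.11;print('centre',m)
q=s['eef_rot'];print('close ang',2*np.degrees(np.arctan2(q[1],q[0]))-90)
t=vision.camera('top')
L=[ray(t,p,.045) for p in[(273,198),(324.5,204),(271,208),(323.5,216)]]
print(sum(L)/4)
E
```

```text
[ 0.5258 -0.1666  0.045 ]
[ 0.5732 -0.18    0.045 ]
[ 0.4755 -0.3531  0.045 ]
[ 0.528  -0.3632  0.045 ]
w 0.049237649154101025
ang -104.48409493104185
centre [ 0.52196628 -0.2797962   0.045     ]
close ang -7.4123697398734265
[ 0.51985246 -0.27997479  0.045     ]
```

```bash
python3 - <<'E'
from h import *
import pickle
s,c=pickle.load(open('last.pkl','rb'));t=vision.camera('top')
for p in[(315,172),(322,188),(350,205),(342,198),(331,143)]:print(p,ray(c,p,0.0,s).round(3),ray(c,p,0.03,s).round(3))
for p in[(282,172),(283,192),(295,198),(303,183),(277,181)]:print('top',p,ray(t,p,0.0).round(3))
a=cv2.cvtColor(t['color'],cv2.COLOR_RGB2BGR)[160:225,260:335];a=cv2.resize(a,None,fx=5,fy=5,interpolation=3)
b=cv2.cvtColor(vision.camera('scene')['color'],cv2.COLOR_RGB2BGR)[190:240,230:320];b=cv2.resize(b,(405,225),interpolation=3)
a=cv2.copyMakeBorder(a,0,0,0,405,cv2.BORDER_CONSTANT);a[:225,375:]=b;cv2.imwrite('pics/l.png',a)
E
```

```text
(315, 172) [ 0.559 -0.278  0.   ] [ 0.557 -0.273  0.03 ]
(322, 188) [ 0.565 -0.297  0.   ] [ 0.562 -0.29   0.03 ]
(350, 205) [ 0.594 -0.32   0.   ] [ 0.589 -0.311  0.03 ]
(342, 198) [ 0.586 -0.31   0.   ] [ 0.581 -0.303  0.03 ]
(331, 143) [ 0.579 -0.25   0.   ] [ 0.575 -0.247  0.03 ]
top (282, 172) [ 0.688 -0.235 -0.   ]
top (283, 192) [ 0.599 -0.228  0.   ]
top (295, 198) [ 0.566 -0.276  0.   ]
top (303, 183) [ 0.627 -0.319  0.   ]
top (277, 181) [ 0.65  -0.209  0.   ]
```

View pics/l.png

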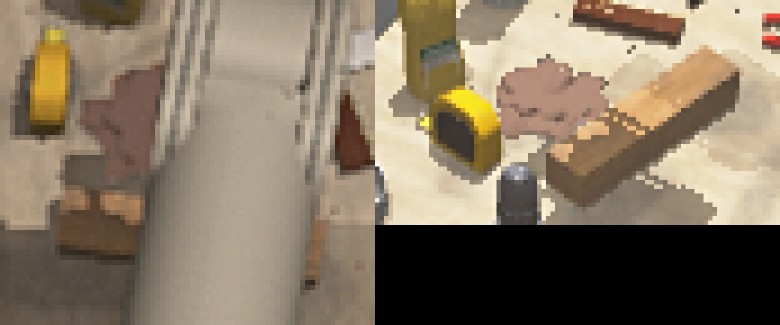

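The rag beside the block lies flat on the bench, so the fingertips will pass above it. I'm gripping the block with a reduced opening.

Emit:
drive_tool([
  [[0,0.7,-1],-3.5],
  [[0,0.7,-2],-3.5],
  [[0,0,-2.5],0],
  [[0,0,-2.5],0],
  [[0,0,-2.5],0],
  [[0,0,-2.5],0],
  [[0,0,-2.5],0],
  [[0,0,-1.7],0],
  [[0,0,-1],0],
  [[0,0,0],0],
], hand=0.2)

```text
time: 16.9
ee_pos: [0.5214, -0.2801, 0.0213]
eef_rot: [0.79, 0.613, -0.0, -0.0]
ft_force: [0.0, -0.8, -1.0]
width: 0.0699
grip_force: 0.0
```

Emit:
drive_tool([
  [[0,0,0],0],
  [[0,0,0],0],
  [[0,0,0],0],
  [[0,0,0],0],
  [[0,0,0],0],
  [[0,0,0],0],
  [[0,0,0],0],
  [[0,0,0],0],
  [[0,0,0],0],
  [[0,0,0],0],
], hand=1, newtons=60)

```text
time: 18.15
ee_pos: [0.5215, -0.2805, 0.0221]
eef_rot: [0.79, 0.613, -0.0, 0.0]
ft_force: [-2.3, 0.5, 5.4]
width: 0.0496
grip_force: 59.9
```

Emit:
drive_tool([
  [[0,0,0.7],0],
  [[0,0,1.5],0],
  [[0,0,2.3],0],
  [[0,0,2.5],0],
  [[0,0,2.5],0],
  [[0,0,2.5],0],
  [[0,0,2.5],0],
  [[0,0,2.5],0],
  [[0,0,1.5],0],
  [[0,0,0.5],0],
])

```text
time: 19.4
ee_pos: [0.5217, -0.2804, 0.2126]
eef_rot: [0.79, 0.613, 0.0, 0.001]
ft_force: [0.3, -0.6, -1.7]
width: 0.0497
grip_force: 59.9
```

Emit:
drive_tool([
  [[0,1.5,0],0],
  [[0,2.5,0],0],
  [[0,3,0],0],
  [[0,3.5,0],0],
  [[0,3.5,0],0],
  [[0,3.5,0],0],
  [[0,3,0],0],
  [[0,1.8,0],0],
  [[0,0.7,0],0],
  [[0,0,0],0],
])

```text
time: 20.65
ee_pos: [0.5214, -0.0505, 0.2114]
eef_rot: [0.79, 0.613, -0.0, 0.0]
ft_force: [0.3, 0.1, -2.7]
width: 0.0495
grip_force: 59.9
```

```bash
python3 - <<'E'
from h import *
s=r.read_state();print(s['ft_force'],s['ee_pos'],s['width'],s['eef_rot'])
c=vision.camera('scene');b=cv2.cvtColor(c['color'],cv2.COLOR_RGB2BGR)[160:280,200:340]
cv2.imwrite('pics/s3.png',cv2.resize(b,None,fx=4.5,fy=4.5,interpolation=3))
E
```

```text
[ 0.33369014  0.13471503 -2.69218577] [ 0.52135724 -0.05049127  0.21140235] 0.049528248788111316 [ 7.90106846e-01  6.12969129e-01 -1.37621792e-04  1.34426934e-05]
```

View pics/s3.png

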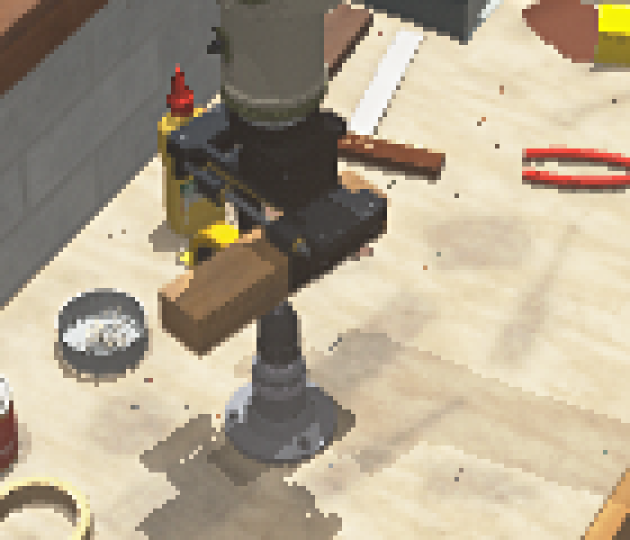

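The block hangs flat over the chuck nose. I'm starting with a tentative tap whose end is close to the expected contact at TCP z ≈ 0.175.

Emit:
drive_tool([
  [[0.1,0,-0.6],0],
  [[0,0,-0.6],0],
  [[0,0,-0.6],0],
  [[0,0,-0.6],0],
  [[0,0,0],0],
  [[0,0,0],0],
  [[0,0,-0.4],0],
  [[0,0,-0.4],0],
  [[0,0,-0.4],0],
  [[0,0,-0.1],0],
])

```text
time: 21.95
ee_pos: [0.5228, -0.0503, 0.1749]
eef_rot: [0.79, 0.613, 0.0, 0.0]
ft_force: [-2.3, 0.1, 6.9]
width: 0.0497
grip_force: 59.9
```

Emit:
drive_tool([
  [[0,0,0.65],0],
  [[0,0,0.6],0],
  [[0,0,0],0],
  [[0,0,0],0],
  [[0,0,0],0],
  [[0,0,0],0],
  [[0,0,0],0],
  [[0,0,-0.45],0],
  [[0,0,-0.45],0],
  [[0,0,-0.45],0],
])

```text
time: 23.2
ee_pos: [0.5231, -0.0503, 0.1744]
eef_rot: [0.79, 0.613, 0.001, 0.001]
ft_force: [-6.4, -0.4, 29.5]
width: 0.0494
grip_force: 59.9
```

Emit:
drive_tool([
  [[0,0,0.65],0],
  [[0,0,0.65],0],
  [[0,0,0],0],
  [[0,0,0],0],
  [[0,0,0],0],
  [[0,0,0],0],
  [[0,0,0],0],
  [[0,0,-0.45],0],
  [[0,0,-0.45],0],
  [[0,0,-0.45],0],
])

```text
time: 24.45
ee_pos: [0.523, -0.0503, 0.1741]
eef_rot: [0.79, 0.613, 0.0, 0.001]
ft_force: [-8.7, 0.7, 32.9]
width: 0.0496
grip_force: 60.0
```

Emit:
drive_tool([
  [[0,0,0.65],0],
  [[0,0,0.65],0],
  [[0,0,0],0],
  [[0,0,0],0],
  [[0,0,0],0],
  [[0,0,0],0],
  [[0,0,0],0],
  [[0,0,-0.45],0],
  [[0,0,-0.45],0],
  [[0,0,-0.45],0],
])

```text
time: 25.7
ee_pos: [0.5232, -0.0503, 0.1739]
eef_rot: [0.79, 0.613, 0.001, 0.001]
ft_force: [-9.4, -0.0, 36.5]
width: 0.0496
grip_force: 60.0
```

Emit:
drive_tool([
  [[0,0,0.6],0],
  [[0,0,0.4],0],
  [[0,0,0],0],
  [[0,0,0],0],
  [[0,0,-0.4],0],
  [[0,0,-0.2],0],
  [[0,0,-0.1],0],
  [[0,0,-0.1],0],
  [[0,0,0],0],
  [[0,0,0],0],
])

```text
time: 26.95
ee_pos: [0.5225, -0.0503, 0.1747]
eef_rot: [0.79, 0.613, 0.0, 0.0]
ft_force: [-0.3, 0.4, -2.5]
width: 0.0496
grip_force: 59.9
```

Emit:
drive_tool([
  [[0,0,-0.03],0],
  [[0,0,0],0],
  [[0,0,0],0],
  [[0,0,-0.03],0],
  [[0,0,0],0],
  [[0,0,0],0],
  [[0,0,0],0],
  [[0,0,0],0],
  [[0,0,0],0],
  [[0,0,0],0],
])

```text
time: 28.2
ee_pos: [0.5226, -0.0503, 0.1741]
eef_rot: [0.79, 0.613, 0.0, 0.0]
ft_force: [-0.2, -0.4, 2.0]
width: 0.0496
grip_force: 59.9
```

Emit:
drive_tool([
  [[0,0,0.6],0],
  [[0,0,0.55],0],
  [[0,0,0],0],
  [[0,0,0],0],
  [[0,0,0],0],
  [[0,0,0],0],
  [[0,0,0],0],
  [[0,0,-0.45],0],
  [[0,0,-0.45],0],
  [[0,0,-0.45],0],
])

```text
time: 29.45
ee_pos: [0.5233, -0.0503, 0.1738]
eef_rot: [0.79, 0.613, 0.001, 0.001]
ft_force: [-12.1, 0.5, 40.9]
width: 0.0494
grip_force: 60.0
```

Emit:
drive_tool([
  [[0,0,0.6],0],
  [[0,0,0.4],0],
  [[0,0,0],0],
  [[0,0,0],0],
  [[0,0,-0.4],0],
  [[0,0,-0.2],0],
  [[0,0,-0.2],0],
  [[0,0,0],0],
  [[0,0,0],0],
  [[0,0,0],0],
])

```text
time: 30.7
ee_pos: [0.5225, -0.0503, 0.174]
eef_rot: [0.79, 0.613, 0.0, 0.0]
ft_force: [-0.2, 0.3, -0.1]
width: 0.0499
grip_force: 59.9
```

Emit:
drive_tool([
  [[0,0,0.6],0],
  [[0,0,0.55],0],
  [[0,0,0],0],
  [[0,0,0],0],
  [[0,0,0],0],
  [[0,0,0],0],
  [[0,0,0],0],
  [[0,0,-0.45],0],
  [[0,0,-0.45],0],
  [[0,0,-0.45],0],
])

```text
time: 31.95
ee_pos: [0.5233, -0.0503, 0.1737]
eef_rot: [0.79, 0.613, 0.001, 0.001]
ft_force: [-11.6, 1.4, 40.4]
width: 0.0495
grip_force: 60.0
```

Emit:
drive_tool([
  [[0,0,0.6],0],
  [[0,0,0.4],0],
  [[0,0,0],0],
  [[0,0,0],0],
  [[0,0,-0.4],0],
  [[0,0,-0.2],0],
  [[0,0,-0.2],0],
  [[0,0,0],0],
  [[0,0,0],0],
  [[0,0,0],0],
])

```text
time: 33.2
ee_pos: [0.5225, -0.0503, 0.1739]
eef_rot: [0.79, 0.613, 0.0, 0.0]
ft_force: [0.0, 0.2, -2.2]
width: 0.0493
grip_force: 59.9
```

The fifth tap sank it 0.1 mm or less, so the chuck is locked. I'm laying the block back at its old place.

Emit:
drive_tool([
  [[0,0,1],0],
  [[0,0,2],0],
  [[0,-1.5,0.5],0],
  [[0,-3,0],0],
  [[0,-3.7,0],0],
  [[0,-3.7,0],0],
  [[0,-3.7,0],0],
  [[0,-3.7,0],0],
  [[0,-2.7,0],0],
  [[0,-1,0],0],
])

```text
time: 34.45
ee_pos: [0.5214, -0.2831, 0.2083]
eef_rot: [0.791, 0.612, -0.0, -0.0]
ft_force: [-0.4, 1.8, -2.1]
width: 0.0493
grip_force: 59.9
```

Emit:
drive_tool([
  [[0,0,-1],0],
  [[0,0,-2.5],0],
  [[0,0,-2.8],0],
  [[0,0,-2.8],0],
  [[0,0,-2.8],0],
  [[0,0,-2.5],0],
  [[0,0,-1.8],0],
  [[0,0,-1],0],
  [[0,0,-0.5],0],
  [[0,0,0],0],
])

```text
time: 35.7
ee_pos: [0.5227, -0.2803, 0.0322]
eef_rot: [0.79, 0.613, 0.0, 0.0]
ft_force: [0.1, -0.5, -2.3]
width: 0.0495
grip_force: 59.9
```

Emit:
drive_tool([
  [[0,0,-0.3],0],
  [[0,0,-0.3],0],
  [[0,0,-0.2],0],
  [[0,0,-0.1],0],
  [[0,0,-0.05],0],
  [[0,0,0],0],
  [[0,0,0],0],
  [[0,0,0],0],
  [[0,0,0],0],
  [[0,0,0],0],
])

```text
time: 36.95
ee_pos: [0.5225, -0.2803, 0.0225]
eef_rot: [0.79, 0.613, 0.0, 0.0]
ft_force: [0.2, 0.2, -3.7]
width: 0.0499
grip_force: 59.9
```

Emit:
drive_tool([
  [[0,0,-0.05],0],
  [[0,0,0],0],
  [[0,0,-0.05],0],
  [[0,0,0],0],
  [[0,0,0],0],
  [[0,0,0],0],
  [[0,0,0],0],
  [[0,0,0],0],
  [[0,0,0],0],
  [[0,0,0],0],
])

```text
time: 38.2
ee_pos: [0.5225, -0.2804, 0.0221]
eef_rot: [0.79, 0.613, -0.0, 0.0]
ft_force: [-2.8, 0.9, 6.7]
width: 0.0496
grip_force: 59.9
```

On the bench. Releasing and retreating.

Emit:
drive_tool([
  [[0,0,0],0],
  [[0,0,0],0],
  [[0,0,0],0],
  [[0,0,0],0],
  [[0,0,0],0],
  [[0,0,1],0],
  [[0,0,2.5],0],
  [[0,0,4],0],
  [[0,0,5],0],
  [[0,0,5],0],
], hand=0.2)

```text
time: 39.45
ee_pos: [0.5223, -0.2802, 0.1988]
eef_rot: [0.79, 0.613, 0.0, 0.0]
ft_force: [0.5, -0.6, 0.1]
width: 0.07
grip_force: 0.0
```

Emit:
drive_tool([
  [[0,0,2],0],
  [[-1,-3,0],0],
  [[-1,-4,0],0],
  [[-1,-4,0],0],
  [[-1,-4,0],0],
  [[-1,-4,0],0],
  [[-1,-4,0],0],
  [[0,-2,0],0],
  [[0,0,0],0],
  [[0,0,0],0],
])

```text
time: 40.7
ee_pos: [0.4632, -0.5291, 0.2169]
eef_rot: [0.79, 0.613, 0.0, 0.0]
ft_force: [0.6, 0.9, -0.4]
width: 0.0692
grip_force: 0.0
```

```bash
python3 - <<'E'
from h import *
c=vision.camera('top');b=cv2.cvtColor(c['color'],cv2.COLOR_RGB2BGR)[150:260,130:340]
d=cv2.cvtColor(vision.camera('scene')['color'],cv2.COLOR_RGB2BGR)[185:330,190:330]
b=cv2.resize(b,(480,251),interpolation=3);d=cv2.resize(d,(320,331),interpolation=3)
b=cv2.copyMakeBorder(b,0,80,0,320,cv2.BORDER_CONSTANT);b[:,480:]=d
cv2.imwrite('pics/end.png',b);print(r.read_state()['ft_force'])
E
```

```text
[0.73627811 0.59285003 0.41877454]
```

View pics/end.png

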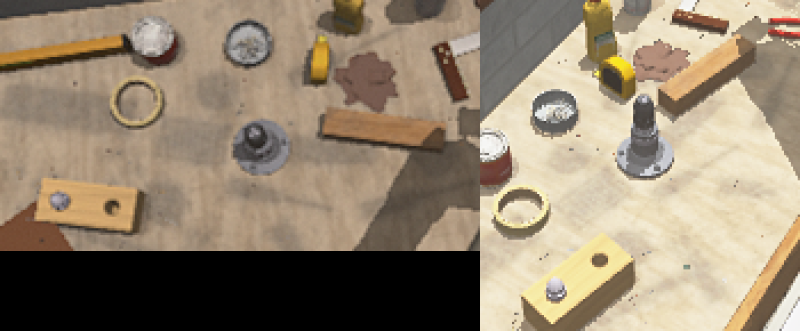

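The chuck stands upright in the spindle, the block lies flat on the bench, and the centre, tape measure and tape roll haven't moved. Handing in.

```bash
python3 -c "
from bench import r
print(r.close_job())"
```

```text
the job is handed in; nothing more can be done
None
```

I handed the job in at about 41 s: the chuck is in the spindle bore after five light taps, the last sinking it 0.1 mm or less; its grip in the bore couldn't be measured and no verdict came back. The block lies flat where it was, and the centre, tape measure and tape roll look unmoved in the last picture.

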